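# Pass a carrier tray under the UV lamp hood

### The arm

A 7-joint arm with a two-finger parallel gripper is mounted at the origin on the work surface. World frame = base frame: x ahead of the robot, y to its left, z up, the work surface at z = 0. Lengths are in m, angles in rad, forces in N, time in s.
With the tool pointing down it reaches from about 0.425 to 0.825 m from the base axis. Payload 3.6 kg.
Tool frame: the origin (TCP) lies on the centre line of the jaws, within the pads' length; the fingertips stand 11 mm ahead of it and the grasp point (between the pads) lies 8 mm behind it (nose_length is the distance from the TCP to the fingertips, in m); z points along the fingers, y is the direction in which the jaws open and shut (so a half turn about z gives the same grasp; the last joint's range is limited). The gripper opens to 93 mm and grips with 3 to 60 N. Pads are 15 mm wide; open, the fingers measure 128 mm over their backs; the gripper's body (75 mm by 188 mm) begins 65 mm behind the grasp point.
Start: joints at [-1.153, 0.615, -0.013, 1.423, 0.008, 1.103, -0.04], TCP at [0.28, 0.587, 0.23] pointing down, gripper open.
Joint ranges: [-3.12, 3.12], [-0.3, 2.06], [-1.34, 1.32], [0.26, 2.42], [-1.36, 4.5], [0.01, 1.98], [-2.84, 2.84]. Speed limits (rad/s): [2.79, 2.79, 3.14, 3.14, 3.14, 3.14, 3.14].

### API

Orientations are given as a unit quaternion [w, x, y, z].
In Python, from bench import state, get_image, calibration, close_job, nose_length gives the robot as it stands.
- The arm moves only by the tool play_rows, never from a script. Its argument "steps" is a list of rows, each a list of 5 numbers: the opening, from 0 (shut) to 1 (fully open), then the shift along the tool's x, y, z in mm, then the turn about the tool's z in rad. A call has exactly 8 rows; each row is the pose to reach, as a shift and turn from the pose commanded when the call began, along the tool's axes at that moment; what a row does not reach only later rows make up. A row lasts 1/10 s, in which the tool goes at most 50 mm and 8.59 degrees, less where a joint would pass 70% of its speed; a pose out of reach is approached as far as the arm can. A call with a gripper value outside its range is refused whole. The fingers move at their own pace and stop on an object; the grip force is fixed at half the most. Time passes only in rows, so rows that repeat a pose let the fingers close, or fill a call up. It gives the time, the measured TCP pose, the force and the opening at its end, in the units of the state.
- state(): the state, without advancing time (a new reading comes with each control period).
- get_image(name): name is "scene" or "top" or "wrist"; returns the picture (400x640x3 uint8, blue, green, red); there is no depth.
- calibration(name): a dict with "fx", "fy", "cx", "cy" (pixels), "rvec" (rotation vector, rad) and "tvec" (3), from world to camera coordinates, as OpenCV has them. Camera axes: x right, y down, z forward; pixel columns grow to the right and rows downward; lengths in m; the calibration is good to about 2 mm. A picture is of the moment at which its call begins: read the wrist's pose just before it. calibration takes no time and is no camera call; for the wrist camera it gives the pose at the moment of the call.
- close_job(): hands the job in, once; it reports no verdict.
The state is a dict: "clock": time; "joints": joint angles; "dq": joint speeds; "effort": joint torques, N m; "tool_pos": TCP position; "tcp_rot": TCP orientation; "contact_force": force on the tool from outside, world axes, zero at the start; "wrist_torque": the same for the moment, N m; "gripper_width": finger opening in m.
Only numpy, scipy, OpenCV 4.12 (cv2) and the standard library are available. Lean on these libraries where they do the work, as an engineer would, in place of code of your own. Each camera call takes 0.05 s, during which the arm holds its last target. There are 200 camera calls.

### The job

Slide the metal carrier tray, with the gear ring lying in it, through the gap under the white UV lamp hood, blue tab first, until the whole tray is out on the green mat and standing lengthwise along it. The gripper does not fit under the hood, so push by the yellow tab until the blue tab is out on the mat side, let go, then take the blue tab and draw the tray the rest of the way. Keep the ring lying flat in the tray, let go at the end, and leave the other things on the bench where they are.

Things in the scene. Friction and masses are not known exactly. Their poses are not given: they have to be found in the camera images.
- hood: Fixed UV lamp hood: low white bridge, 190 mm (x) by 66 mm (y), top 104 mm above the bench, on two aluminium legs. The gap under it is 130 mm wide (x -65 to +65 mm), 62 mm high, open along y, its floor the bare bench. Origin: on the bench, middle of the gap; z up; +y is the way the tray travels. Yaw varies within about 0.1 rad.
- mat (a point): Centre, on the bench, of the flat green mat (a mark without thickness) on the hood's +y side: 140 mm wide (x), 300 mm long (y); on the hood's y axis, 195 mm from its origin, so it spans 45 to 345 mm. Axes as the hood's.
- tray: Loose aluminium carrier tray, 100 mm (x) by 240 mm (y), 0.35 to 0.7 kg; floor 5 mm thick, rim 5 mm wide, 15 mm high. Two upright tabs on its centre line, 12 mm thick (x), 30 mm long (y), top 46 mm up, 100 mm either side of its middle: blue at +y, yellow at -y. Origin: centre of its underside; z up. Starts on the hood's -y side, roughly in line with the gap, blue tab towards the hood.
- blue_tab (a point): Grip point of the tray's blue leading tab: 34 mm above the tray's underside, 100 mm from its middle (+y). Pinch the tab across its 12 mm thickness (the tray's x); axes as the tray's.
- yellow_tab (a point): Grip point of the tray's yellow trailing tab: 34 mm above the tray's underside, 100 mm from its middle (-y). Pinch the tab across its 12 mm thickness (the tray's x); axes as the tray's.
- gear_ring: Dark steel ring lying loose on the tray's floor between the tabs: outer diameter 72 mm (78 over its small teeth), inner 56 mm, 12 mm high, 0.12 kg. Origin: centre of its underside.
- grease_tube: Bystander: white and blue grease tube lying on the bench beside the mat, on the hood's +x side, 110 x 40 x 22 mm, long along its y. Origin: centre of its underside.
- screwdriver: Bystander: screwdriver with a red handle, 170 mm long, lying beside the mat on the hood's -x side, along its own x. Origin: under its middle part.
- jar: Bystander: jar with a black lid, 56 mm across, 70 mm high, standing beside the hood on its +x side. Origin: centre of its underside.
- wrench: Bystander: steel wrench 180 mm long, along its own x, lying on the hood's +x side beside the start of the tray's way, roughly along the hood's y. Origin: under its middle part.
Things that resemble listed ones, but are neither listed nor needed, are in the scene too. Of the things that look like the gear_ring, take the one that is farthest to the robot's left at the start.

How it is judged:
By the outcome, as a careful person would: the job done as asked, in the order asked, and still so for the second after the job is handed in, with the robot touching nothing.
It also fails if it takes over 48 s, if anything falls off the work surface, if the arm or the gripper's body presses on something with over 40 N, if the wrist force passes 120 N, or if a joint passes its speed limit or range.

## Working session

There is one attempt and no reset: what is moved stays moved. The work goes in short steps, Python scripts to look and compute and a tool call to move; the robot and the scene stay as the last step left them, time stands still between calls to the robot, and variables do not carry over. Pictures are saved under pics/ and viewed, about 8 in all and at most 12, crops included, and the job is handed in when it is done.

Besides the shell and the picture viewer there is one more tool, called after ">>>" by a JSON object that holds its "method" and its "body", one argument or row to a line. play_rows: Moves the arm, as the interface text tells. Its arguments: {"type":"object","properties":{"steps":{"type":"array","items":{"type":"array","items":{"type":"number"}}}},"required":["steps"]}

```bash
ls; mkdir -p pics; python3 - <<'E'
from bench import *
import cv2
s=state();print({k:s[k] for k in('clock','tool_pos','tcp_rot','gripper_width','contact_force')},nose_length)
a=get_image('scene');b=get_image('top')
cv2.imwrite('pics/s0.png',a);cv2.imwrite('pics/t0.png',b)
for n in('scene','top'):print(n,calibration(n))
E
```

```text
pics
{'clock': 0.0, 'tool_pos': array([0.27934091, 0.58607144, 0.22848403]), 'tcp_rot': array([-2.45525475e-04,  2.20524166e-01,  9.75380682e-01, -1.24751258e-03]), 'gripper_width': 0.09295651951834544, 'contact_force': array([-0.02042427, -0.12157713, -0.28002998])} 0.011
scene {'fx': 467.87393638304576, 'fy': 467.87393638304576, 'cx': 318.5727972698886, 'cy': 203.5084128919444, 'rvec': array([ 1.78500132,  1.59869899, -0.71588811]), 'tvec': array([-0.04195237, -0.2913789 ,  1.57003498])}
top {'fx': 400.1494702972206, 'fy': 400.1494702972206, 'cx': 321.14494380119356, 'cy': 195.35020974143316, 'rvec': array([ 2.11854715, -2.11951702,  0.2062036 ]), 'tvec': array([0.00510011, 0.52667431, 0.95791552])}
```

View pics/s0.png

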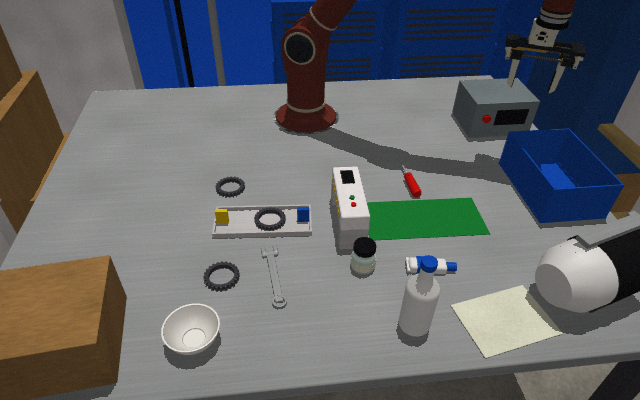

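View pics/t0.png

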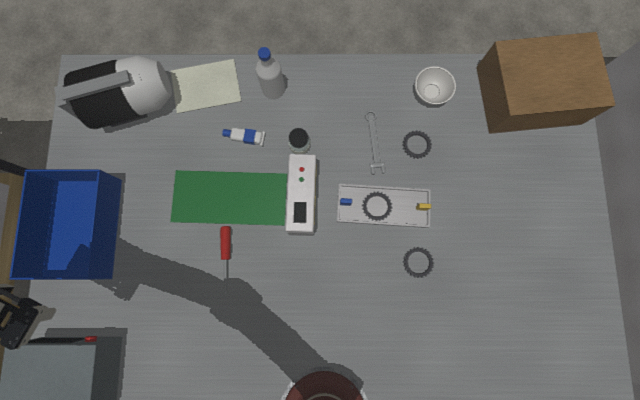

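The ring-like things are at top-view (377,206), (417,144) and (418,262). The one in the tray, (377,206), is farthest to the robot's left (image left = +y) and lies in the tray as described. I'll measure it and confirm it in a crop.

```bash
cat > h.py <<'E'
import cv2,numpy as np
from bench import *
def cam(n):
    c=calibration(n);R=cv2.Rodrigues(np.array(c['rvec']))[0];t=np.array(c['tvec'])
    K=np.array([[c['fx'],0,c['cx']],[0,c['fy'],c['cy']],[0,0,1]]);return K,R,t
def ray(c,uv):
    K,R,t=c;uv=np.atleast_2d(uv).astype(float)
    d=np.c_[uv,np.ones(len(uv))]@np.linalg.inv(K).T@R;return -R.T@t,d
def plane(c,uv,z):
    o,d=ray(c,uv);return o+d*((z-o[2])/d[:,2])[:,None]
def tri(c1,p1,c2,p2):
    P=[c[0]@np.c_[c[1],c[2]] for c in(c1,c2)]
    X=cv2.triangulatePoints(P[0],P[1],np.float64(p1).reshape(2,1),np.float64(p2).reshape(2,1))[:,0];return X[:3]/X[3]
def proj(c,X):
    K,R,t=c;p=(np.atleast_2d(X)@R.T+t)@K.T;return p[:,:2]/p[:,2:]
HSV=dict(blue=((105,120,40),(130,255,255)),yellow=((20,120,80),(35,255,255)),green=((45,100,40),(80,255,255)))
def blob(im,col,roi):
    m=cv2.inRange(cv2.cvtColor(im,cv2.COLOR_BGR2HSV),*HSV[col]);k=np.zeros_like(m);x0,y0,x1,y1=roi;k[y0:y1,x0:x1]=1
    cs=cv2.findContours(m*k,cv2.RETR_EXTERNAL,cv2.CHAIN_APPROX_NONE)[0]
    c=max(cs,key=cv2.contourArea);return c[:,0,:],cv2.minAreaRect(c)
E
python3 - <<'E'
from h import *
S=cv2.imread('pics/s0.png');T=cv2.imread('pics/t0.png');cs,ct=cam('scene'),cam('top')
for col,rs,rt in(('blue',(290,195,325,235),(330,190,360,215)),('yellow',(205,200,235,235),(410,195,435,215))):
    a,ra=blob(S,col,rs);b,rb=blob(T,col,rt)
    print(col,ra,rb,'tri',tri(cs,ra[0],ct,rb[0]),'top@46',plane(ct,rb[0],.046))
g,rg=blob(T,'green',(150,150,300,240));p=plane(ct,cv2.boxPoints(rg),0);print('mat',p.round(4).tolist())
g,rg=blob(S,'green',(340,180,500,250));print('mat scene',plane(cs,cv2.approxPolyDP(g,5,True)[:,0],0).round(4).tolist())
# hood top: white
m=cv2.inRange(T,(185,185,185),(255,255,255));k=np.zeros_like(m);k[145:245,275:330]=1
c=max(cv2.findContours(m*k,0,1)[0],key=cv2.contourArea);r=cv2.minAreaRect(c);print('hood',r);P=plane(ct,cv2.boxPoints(r),.104);print(P.round(4).tolist(),P.mean(0))
print('cam top',ray(ct,[0,0])[0],'cam scene',ray(cs,[0,0])[0])
A=cv2.resize(T[120:290,150:450],None,fx=2.6,fy=2.6,interpolation=cv2.INTER_CUBIC);cv2.imwrite('pics/c1.png',A)
E
```

```text
blue ((302.5, 214.0), (14.0, 11.0), 90.0) ((346.0, 201.0), (4.0, 10.0), 90.0) tri [ 0.51613614 -0.0587611   0.02972612] top@46 [[ 0.51314158 -0.05798785  0.046     ]]
yellow ((221.5, 216.0), (14.0, 13.0), 90.0) ((423.5, 206.5), (5.0, 13.0), 90.0) tri [ 0.50190548 -0.2573832   0.02845409] top@46 [[ 0.4989465  -0.25324648  0.046     ]]
mat [[0.4687, 0.3988, 0.0], [0.6069, 0.4042, 0.0], [0.5963, 0.0985, 0.0], [0.4586, 0.1006, 0.0]]
mat scene [[0.5963, 0.3984, 0.0], [0.4652, 0.4012, 0.0], [0.4574, 0.1178, 0.0], [0.5942, 0.1056, 0.0]]
hood ((300.2964172363281, 198.7203369140625), (25.55615997314453, 61.944236755371094), 2.935673236846924)
[[0.4358, 0.0876, 0.104], [0.586, 0.0824, 0.104], [0.5827, 0.0205, 0.104], [0.4327, 0.0276, 0.104]] [0.50928814 0.05451388 0.104     ]
cam top [0.33162557 0.00443029 1.04164238] cam scene [ 1.37238542 -0.1296224   0.80711077]
```

View pics/c1.png

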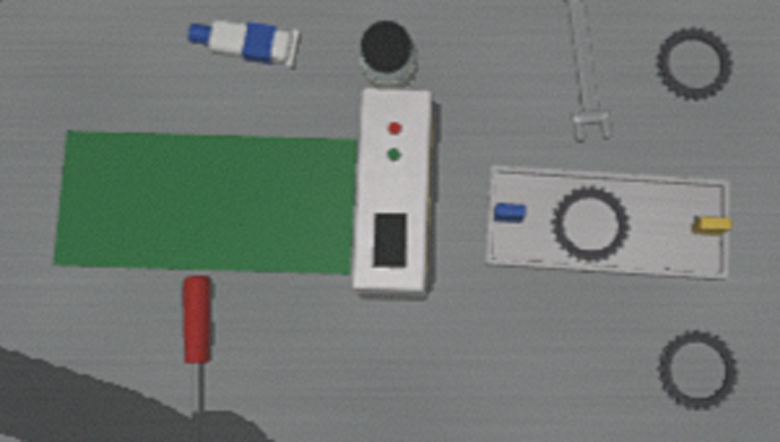

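The crop confirms it: the ring in the tray (crop 590,224 → top 377,206) is the leftmost of the three. The tray is at about yaw -0.06, the hood and mat at about -0.033, and the tray needs to move a little in +x. I'll move towards the yellow tab in two legs to keep the reach.

>>> {"method": "play_rows", "body": {
  "steps": [
    [0.4,-30,-18,0,0.05],
    [0.4,-70,-43,0,0.12],
    [0.4,-115,-70,0,0.2],
    [0.4,-158,-96,0,0.28],
    [0.4,-200,-122,0,0.36],
    [0.4,-243,-148,0,0.44],
    [0.4,-286,-175,0,0.52],
    [0.4,-330,-201,0,0.6]
  ]
}}

```text
clock: 0.9
tool_pos: [0.4891, 0.2649, 0.2295]
tcp_rot: [-0.0, 0.5, 0.866, -0.0]
contact_force: [0.3, 0.9, -0.8]
gripper_width: 0.0381
```

```bash
cat >> h.py <<'E'
from scipy.spatial.transform import Rotation as Ro
def tool():
    s=state();q=s['tcp_rot'];return np.array(s['tool_pos']),Ro.from_quat([q[1],q[2],q[3],q[0]]).as_matrix()
def go(xyz,yaw):
    "print shift (tool mm) and turn to put TCP at xyz with tool y at angle yaw"
    p,R=tool();d=R.T@(np.array(xyz)-p)*1000;a=np.arctan2(R[1,1],R[0,1]);t=-((yaw-a+np.pi/2)%np.pi-np.pi/2)
    s=state();print('pos',p.round(4),'yawY',a.round(4),'t',s['clock'],'F',np.round(s['contact_force'],1),'w',round(s['gripper_width'],4));print('shift',d.round(1),'turn',t.round(4))
E
python3 - <<'E'
from h import *
go([.505,-.17,.25],-.06)
T=cv2.imread('pics/t0.png');ct=cam('top');cs=cam('scene')
# refine hood/tray by fitted lines
m=cv2.inRange(T,(150,150,150),(255,255,255));k=np.zeros_like(m);k[145:240,283:322]=1
m=cv2.morphologyEx(m*k,cv2.MORPH_CLOSE,np.ones((25,25)))
c=max(cv2.findContours(m,0,1)[0],key=cv2.contourArea);r=cv2.minAreaRect(c);P=plane(ct,cv2.boxPoints(r),.104);print('hood',r,P.round(4).tolist(),P.mean(0))
g,rg=blob(T,'green',(150,150,300,240))
for lo in(0,1):
    pts=[]
    for u in range(185,280):
        v=g[g[:,0]==u][:,1]
        if len(v):pts.append((u,v.min()-.5 if lo else v.max()+.5))
    w=plane(ct,pts,0);f=np.polyfit(w[:,1],w[:,0],1);print('mat side',f,np.polyval(f,.25))
E
```

```text
pos [0.4891 0.2649 0.2295] yawY 0.5229 t 0.9 F [ 0.3  0.9 -0.8] w 0.0381
shift [-384.7 -203.5  -20.5] turn 0.5829
hood ((300.3302001953125, 192.40565490722656), (26.583581924438477, 76.62326049804688), 2.4895529747009277) [[0.4332, 0.0888, 0.104], [0.6202, 0.0839, 0.104], [0.6173, 0.0191, 0.104], [0.4304, 0.0265, 0.104]] [0.52527878 0.05456922 0.104     ]
mat side [0.03120531 0.4561908 ] 0.4639921249843442
mat side [0.03334546 0.59287864] 0.6012150027722245
```

>>> {"method": "play_rows", "body": {
  "steps": [
    [0.4,-40,-21,-2,0.06],
    [0.4,-82,-43,-4,0.13],
    [0.4,-125,-66,-6,0.2],
    [0.4,-168,-89,-9,0.28],
    [0.4,-212,-112,-12,0.36],
    [0.4,-255,-135,-15,0.44],
    [0.4,-298,-158,-18,0.52],
    [0.4,-341,-181,-20,0.58]
  ]
}}

```text
clock: 1.7
tool_pos: [0.503, -0.1206, 0.2497]
tcp_rot: [-0.0, 0.727, 0.687, 0.0]
contact_force: [1.6, -0.0, -0.2]
gripper_width: 0.0372
```

```bash
python3 - <<'E'
from h import *
go([.5,-.25,.18],-.06)
W=get_image('wrist');cv2.imwrite('pics/w1.png',W);c=cam('wrist');np.save('w1.npy',np.c_[c[0],c[1],c[2]])
E
```

```text
pos [ 0.503  -0.1206  0.2497] yawY -0.0563 t 1.7 F [ 1.6 -0.  -0.2] w 0.0372
shift [-129.4    4.3   69.7] turn 0.0037
```

View pics/w1.png

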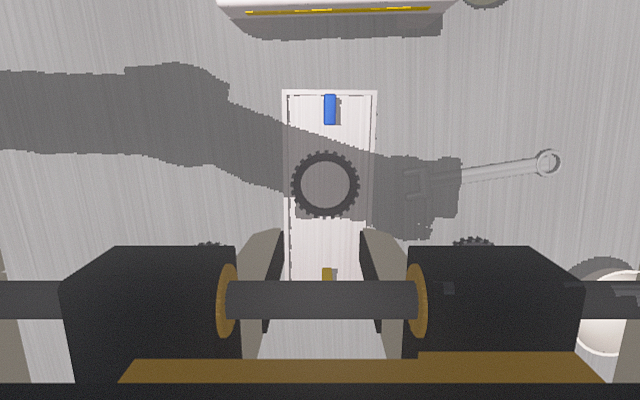

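The wrist view shows the blue tab at (329,109), the ring flat in the tray at (325,185), and the yellow tab half hidden at (327,272). I'll back off in -y for a second view.

>>> {"method": "play_rows", "body": {
  "steps": [
    [0.4,-25,0,0,0],
    [0.4,-55,0,0,0],
    [0.4,-90,0,0,0],
    [0.4,-125,0,0,0],
    [0.4,-155,0,0,0],
    [0.4,-175,0,0,0],
    [0.4,-180,0,0,0],
    [0.4,-180,0,0,0]
  ]
}}

```text
clock: 2.55
tool_pos: [0.4934, -0.2986, 0.2492]
tcp_rot: [-0.001, 0.726, 0.687, -0.0]
contact_force: [0.5, 1.0, -0.0]
gripper_width: 0.0369
```

```bash
python3 - <<'E'
from h import *
go([.5,-.25,.18],-.06)
W=get_image('wrist');cv2.imwrite('pics/w2.png',W);c2=cam('wrist')
M=np.load('w1.npy');c1=(M[:,:3],M[:,3:6],M[:,6]);W1=cv2.imread('pics/w1.png');T=cv2.imread('pics/t0.png');ct=cam('top')
b1,r1=blob(W1,'blue',(300,80,360,135));print('cam',ray(c2,[0,0])[0],'tool',state()['tool_pos'])
print('pred',proj(c2,[[.513,-.058,.046],[.499,-.253,.046]]))
for col,roi in(('blue',(200,0,440,110)),('yellow',(200,60,440,300))):
    try:
        b,r=blob(W,col,roi);print(col,r,cv2.boundingRect(b),plane(c2,r[0],.046).round(4))
        if col=='blue':print('tri w1w2',tri(c1,r1[0],c2,r[0]),cv2.boundingRect(b1),plane(c1,r1[0],.046))
        else:
            yt,rt=blob(T,col,(410,195,435,215));print('tri w2,top',tri(c2,r[0],ct,rt[0]))
    except Exception as e:print(col,e)
E
```

```text
pos [ 0.4934 -0.2986  0.2492] yawY -0.0549 t 2.55 F [ 0.5  1.  -0. ] w 0.0369
shift [48.8  4.  69.2] turn 0.0051
cam [ 0.49678985 -0.23157745  0.40454774] tool [ 0.49385429 -0.29734277  0.24920771]
pred [[ 329.61826099 -102.12936399]
 [ 324.76498906  129.6590051 ]]
blue max() iterable argument is empty
yellow ((327.5, 131.0), (30.0, 11.0), 90.0) (322, 116, 12, 31) [[ 0.5016 -0.2544  0.046 ]]
tri w2,top [ 0.50117021 -0.25557326  0.03561651]
```

View pics/w2.png

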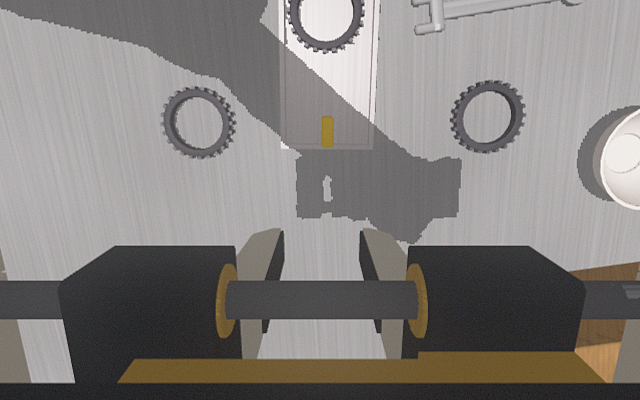

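The second view shows the yellow tab's top face at (327.5,131), so the tab is at about (0.5016,-0.2545). I'll check its height and the blue tab's position, then work out the grasp.

```bash
python3 - <<'E'
from h import *
M=np.load('w1.npy');c1=(M[:,:3],M[:,3:6],M[:,6]);W1=cv2.imread('pics/w1.png');S=cv2.imread('pics/s0.png');cs=cam('scene');c2=cam('wrist')
b,r=blob(W1,'blue',(300,80,360,135));bl=plane(c1,r[0],.046)[0];print('blue w1',r,bl)
for col,roi,cc,p in(('blue',(290,195,325,235),c1,r[0]),('yellow',(205,200,235,235),c2,(327.5,131))):
    b,q=blob(S,col,roi);v=b[:,1].min();print(col,cv2.boundingRect(b),'top-face z ~',tri(cs,(q[0][0],v+2),cc,p))
y=np.array([.5016,-.2544]);d=bl[:2]-y;yaw=-np.arctan2(d[0],d[1]);print('len',np.hypot(*d),'yaw',yaw)
go([y[0],y[1],.029],yaw)
E
```

```text
blue w1 ((329.5, 109.0), (30.0, 11.0), 90.0) [ 0.51451562 -0.07096098  0.046     ]
blue (297, 207, 12, 15) top-face z ~ [ 0.51527347 -0.06320243  0.04593126]
yellow (215, 209, 14, 15) top-face z ~ [ 0.5016924  -0.25494269  0.04447857]
len 0.18389314130633833 yaw -0.07029222248160644
pos [ 0.4939 -0.2973  0.2492] yawY -0.053 t 2.6 F [0.4 0.  0. ] w 0.0376
shift [ 43.    5.6 220.3] turn 0.0173
```

>>> {"method": "play_rows", "body": {
  "steps": [
    [0.4,15,2,20,0.012],
    [0.4,35,5,55,0.012],
    [0.4,43,5.5,95,0.012],
    [0.4,43,5.5,135,0.012],
    [0.4,43,5.5,170,0.012],
    [0.4,43,5.5,190,0.012],
    [0.4,43,5.5,197,0.012],
    [0.4,43,5.5,197,0.012]
  ]
}}

```text
clock: 3.4
tool_pos: [0.5016, -0.2544, 0.0521]
tcp_rot: [-0.001, 0.729, 0.684, 0.0]
contact_force: [0.3, -0.1, 0.3]
gripper_width: 0.0374
```

```bash
python3 - <<'E'
from h import *
go([.5016,-.2548,.027],-.0645)
E
```

```text
pos [ 0.5016 -0.2544  0.0521] yawY -0.064 t 3.4 F [ 0.3 -0.1  0.3] w 0.0374
shift [-0.5  0.  25.1] turn 0.0005
```

>>> {"method": "play_rows", "body": {
  "steps": [
    [0.4,0,0,10,0],
    [0.4,0,0,20,0],
    [0.4,0,0,25,0],
    [0.4,0,0,25,0],
    [0.1,0,0,25,0],
    [0.0,0,0,25,0],
    [0.0,0,0,25,0],
    [0.0,0,0,25,0]
  ]
}}

```text
clock: 4.2
tool_pos: [0.5016, -0.2561, 0.028]
tcp_rot: [0.0, 0.73, 0.683, 0.0]
contact_force: [0.4, 0.0, 0.3]
gripper_width: 0.0119
```

```bash
python3 - <<'E'
from h import *
h=np.array([.5258,.0546]);a=-.0323;R=np.array([[np.cos(a),-np.sin(a)],[np.sin(a),np.cos(a)]])
for y in(-.235,-.15,-.085):
    p=h+R@[0,y];print(y,p);go([p[0],p[1],.027],a)
E
```

```text
-0.235 [ 0.51821082 -0.18027742]
pos [ 0.5016 -0.2561  0.028 ] yawY -0.0658 t 4.2 F [0.4 0.  0.3] w 0.0119
shift [76.8 11.6  0.9] turn -0.0335
-0.15 [ 0.52095584 -0.09532176]
pos [ 0.5016 -0.2561  0.028 ] yawY -0.0658 t 4.2 F [0.4 0.  0.3] w 0.0119
shift [161.7   8.7   0.9] turn -0.0335
-0.085 [ 0.52305498 -0.03035566]
pos [ 0.5016 -0.2561  0.028 ] yawY -0.0658 t 4.2 F [0.4 0.  0.3] w 0.0119
shift [226.7   6.5   0.9] turn -0.0335
```

>>> {"method": "play_rows", "body": {
  "steps": [
    [0,3,1,0,-0.004],
    [0,8,3,0,-0.009],
    [0,15,5,0,-0.015],
    [0,22,7.5,0,-0.021],
    [0,30,9.5,0,-0.027],
    [0,37,11.5,0,-0.032],
    [0,42,12.5,0,-0.034],
    [0,45,12.5,0,-0.034]
  ]
}}

```text
clock: 5.0
tool_pos: [0.5176, -0.2116, 0.0279]
tcp_rot: [0.001, 0.718, 0.696, 0.0]
contact_force: [-0.7, -4.7, 1.5]
gripper_width: 0.0119
```

```bash
cat >> h.py <<'E'
H=np.array([.5258,.0546]);A=-.0323;HR=np.array([[np.cos(A),-np.sin(A)],[np.sin(A),np.cos(A)]])
def hood(p):return (np.atleast_2d(p)[:,:2]-H)@HR
def world(p):return H+HR@np.array(p)
E
python3 - <<'E'
from h import *
p=world([0,-.16]);go([p[0],p[1],.027],A)
p=world([0,-.085]);go([p[0],p[1],.027],A);print(hood(state()['tool_pos']))
T=get_image('top');cv2.imwrite('pics/t1.png',T);ct=cam('top')
b,r=blob(T,'blue',(300,185,360,225));print(r,plane(ct,r[0],.046),hood(plane(ct,r[0],.046)))
cv2.imwrite('pics/c2.png',cv2.resize(T[130:270,270:450],None,fx=4,fy=4,interpolation=cv2.INTER_CUBIC))
E
```

```text
pos [ 0.5176 -0.2116  0.0279] yawY -0.031 t 5.0 F [-0.7 -4.7  1.5] w 0.0119
shift [106.4  -0.3   0.8] turn 0.0013
pos [ 0.5176 -0.2116  0.0279] yawY -0.031 t 5.0 F [-0.7 -4.7  1.5] w 0.0119
shift [181.4  -0.2   0.8] turn 0.0013
[[ 0.00044973 -0.26637044]]
((328.0, 197.5), (5.0, 10.0), 90.0) [[ 0.52217616 -0.01250213  0.046     ]] [[-0.00145493 -0.06718416]]
```

View pics/c2.png

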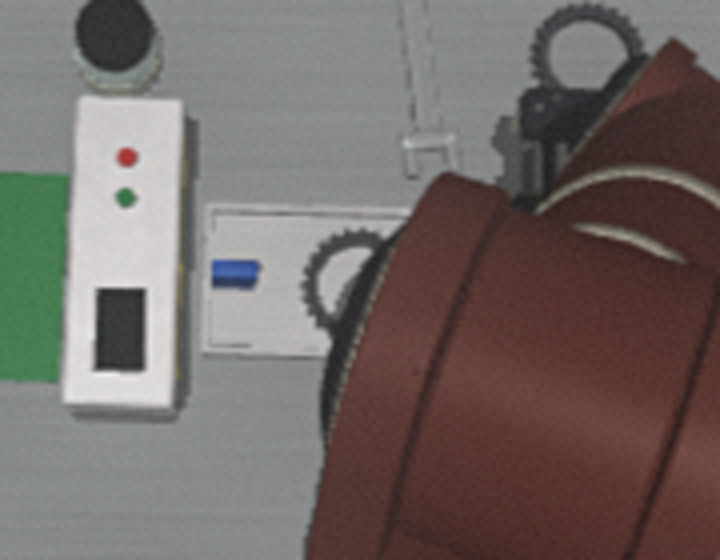

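The tray is aligned: blue tab at crop (235,273), on the gap's axis, and the ring flat in the tray. Pushing straight on.

>>> {"method": "play_rows", "body": {
  "steps": [
    [0,4,0,0,0],
    [0,12,0,0,0],
    [0,23,0,0,0],
    [0,35,0,0,0],
    [0,47,0,0,0],
    [0,59,0,0,0],
    [0,71,0,0,0],
    [0,83,0,0,0]
  ]
}}

```text
clock: 5.85
tool_pos: [0.5199, -0.1293, 0.0279]
tcp_rot: [0.001, 0.719, 0.695, 0.0]
contact_force: [0.4, -5.4, 1.7]
gripper_width: 0.0115
```

```bash
python3 - <<'E'
from h import *
p=world([0,-.09]);go([p[0],p[1],.027],A);print(hood(state()['tool_pos']))
E
```

```text
pos [ 0.5199 -0.1293  0.0279] yawY -0.0332 t 5.85 F [ 0.4 -5.4  1.7] w 0.0115
shift [94.  -0.2  0.8] turn -0.0009
[[ 7.44949854e-05 -1.83950951e-01]]
```

>>> {"method": "play_rows", "body": {
  "steps": [
    [0,12,0,0,0],
    [0,25,0,0,0],
    [0,38,0,0,0],
    [0,51,0,0,0],
    [0,64,0,0,0],
    [0,76,0,0,0],
    [0,86,0,0,0],
    [0,92,0,0,0]
  ]
}}

```text
clock: 6.65
tool_pos: [0.5226, -0.037, 0.0279]
tcp_rot: [0.0, 0.718, 0.696, -0.0]
contact_force: [0.5, -5.8, 2.9]
gripper_width: 0.0119
```

>>> {"method": "play_rows", "body": {
  "steps": [
    [0,1,0,0,0],
    [0,1,0,0,0],
    [0.2,1,0,0,0],
    [0.4,1,0,0,0],
    [0.4,1,0,0,0],
    [0.4,1,0,-5,0],
    [0.4,1,0,-20,0],
    [0.4,1,0,-40,0]
  ]
}}

```text
clock: 7.45
tool_pos: [0.5217, -0.0355, 0.0675]
tcp_rot: [-0.001, 0.718, 0.696, -0.001]
contact_force: [0.1, -0.5, -0.0]
gripper_width: 0.0372
```

```bash
python3 - <<'E'
from h import *
p=world([0,.11]);go([p[0],p[1],.2],A);print(hood(state()['tool_pos']))
E
```

```text
pos [ 0.5217 -0.0355  0.0675] yawY -0.0317 t 7.45 F [ 0.1 -0.5 -0. ] w 0.0372
shift [ 200.3    1.  -132.3] turn 0.0006
[[-0.00121101 -0.09019455]]
```

Released. I'll lift clear and move over the hood to look at the blue tab.

>>> {"method": "play_rows", "body": {
  "steps": [
    [0.4,0,0,-30,0],
    [0.4,0,0,-70,0],
    [0.4,0,0,-115,0],
    [0.4,5,0,-155,0],
    [0.4,25,1,-180,0],
    [0.4,60,1,-182,0],
    [0.4,100,1,-182,0],
    [0.4,125,1,-182,0]
  ]
}}

```text
clock: 8.25
tool_pos: [0.5269, 0.0929, 0.25]
tcp_rot: [-0.001, 0.717, 0.697, 0.001]
contact_force: [0.4, -0.0, 0.4]
gripper_width: 0.037
```

>>> {"method": "play_rows", "body": {
  "steps": [
    [0.4,5,0,0,0],
    [0.4,5,0,0,0],
    [0.4,5,0,0,0],
    [0.4,5,0,0,0],
    [0.4,5,0,0,0],
    [0.4,5,0,0,0],
    [0.4,5,0,0,0],
    [0.4,5,0,0,0]
  ]
}}

```text
clock: 9.05
tool_pos: [0.5277, 0.0937, 0.2496]
tcp_rot: [-0.0, 0.718, 0.696, -0.0]
contact_force: [0.8, -0.8, -0.5]
gripper_width: 0.0372
```

```bash
python3 - <<'E'
from h import *
c=cam('wrist');W=get_image('wrist');cv2.imwrite('pics/w3.png',W);T=get_image('top');S=get_image('scene');cv2.imwrite('pics/t2.png',T);cv2.imwrite('pics/s2.png',S);cs=cam('scene')
b,r=blob(W,'blue',(250,50,400,260));P=plane(c,r[0],.046)[0];print(r,P,hood(P))
q=cv2.inRange(cv2.cvtColor(S,cv2.COLOR_BGR2HSV),*HSV['blue'])
e=proj(cs,[P])[0];x,y=e.astype(int);b,qr=blob(S,'blue',(x-15,y-15,x+15,y+15));print('scene',e,cv2.boundingRect(b),tri(cs,(qr[0][0],b[:,1].min()+2),c,r[0]))
go([P[0],P[1],.027],A)
E
```

```text
((320.5, 103.0), (30.0, 11.0), 90.0) [0.52865681 0.16339322 0.046     ] [[-0.00065809  0.10882873]]
scene [392.17695935 206.43585066] (385, 205, 13, 15) [0.52809865 0.16185608 0.04359915]
pos [0.5277 0.0939 0.2496] yawY -0.0319 t 9.2 F [-0.6  0.4  0.4] w 0.0373
shift [ 69.5  -1.3 222.6] turn 0.0004
```

View pics/w3.png

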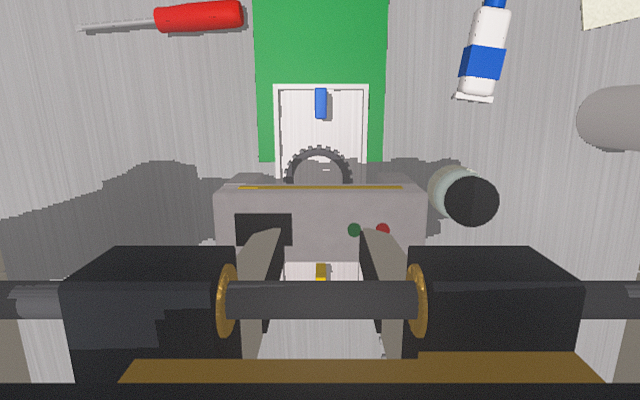

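The blue tab is out over the mat at (320,103), the ring lies flat, and the tray is parallel to the mat. The blue tab is at hood (-0.001, 0.109), top about 45 mm, which agrees with yellow + 200 mm. Taking the blue tab.

>>> {"method": "play_rows", "body": {
  "steps": [
    [0.4,25,-0.5,5,0],
    [0.4,55,-1,25,0],
    [0.4,69.5,-1.3,65,0],
    [0.4,69.5,-1.3,110,0],
    [0.4,69.5,-1.3,150,0],
    [0.4,69.5,-1.3,180,0],
    [0.4,69.5,-1.3,195,0],
    [0.4,69.5,-1.3,197,0]
  ]
}}

```text
clock: 10.0
tool_pos: [0.5272, 0.1631, 0.0505]
tcp_rot: [-0.001, 0.718, 0.696, -0.002]
contact_force: [-0.4, -0.4, -0.1]
gripper_width: 0.0373
```

```bash
python3 - <<'E'
from h import *
go([.5285,.1634,.027],A)
E
```

```text
pos [0.5272 0.1631 0.0505] yawY -0.0318 t 10.0 F [-0.4 -0.4 -0.1] w 0.0373
shift [ 0.4  1.4 23.5] turn 0.0005
```

>>> {"method": "play_rows", "body": {
  "steps": [
    [0.4,0,1,10,0],
    [0.4,0,1,20,0],
    [0.4,0,1,24,0],
    [0.4,0,1,24,0],
    [0.1,0,1,24,0],
    [0.0,0,1,24,0],
    [0.0,0,1,24,0],
    [0.0,0,1,24,0]
  ]
}}

```text
clock: 10.8
tool_pos: [0.5294, 0.1634, 0.029]
tcp_rot: [-0.0, 0.718, 0.696, -0.0]
contact_force: [-0.6, 0.3, 2.0]
gripper_width: 0.0117
```

```bash
python3 - <<'E'
from h import *
p=world([0,.296]);go([p[0],p[1],.027],A);print(hood(state()['tool_pos']))
E
```

```text
pos [0.5294 0.1634 0.029 ] yawY -0.032 t 10.8 F [-0.6  0.3  2. ] w 0.0117
shift [187.1  -0.    2. ] turn 0.0003
[[7.53209606e-05 1.08907170e-01]]
```

>>> {"method": "play_rows", "body": {
  "steps": [
    [0,4,0,0,0],
    [0,12,0,0,0],
    [0,23,0,0,0],
    [0,35,0,0,0],
    [0,47,0,0,0],
    [0,59,0,0,0],
    [0,71,0,0,0],
    [0,83,0,0,0]
  ]
}}

```text
clock: 11.6
tool_pos: [0.5329, 0.2431, 0.029]
tcp_rot: [0.002, 0.719, 0.695, -0.001]
contact_force: [0.3, -5.2, 2.4]
gripper_width: 0.0115
```

>>> {"method": "play_rows", "body": {
  "steps": [
    [0,12,0,0,0],
    [0,25,0,0,0],
    [0,38,0,0,0],
    [0,51,0,0,0],
    [0,64,0,0,0],
    [0,77,0,0,0],
    [0,90,0,0,0],
    [0,99,0,0,0]
  ]
}}

```text
clock: 12.4
tool_pos: [0.5362, 0.3425, 0.029]
tcp_rot: [0.002, 0.719, 0.695, -0.001]
contact_force: [-0.1, -7.2, 3.7]
gripper_width: 0.0119
```

```bash
python3 - <<'E'
from h import *
p=world([0,.296]);go([p[0],p[1],.027],A)
T=get_image('top');ct=cam('top');cv2.imwrite('pics/t3.png',T)
e=proj(ct,np.r_[world([0,.096]),.046])[0];x,y=e.astype(int);b,r=blob(T,'yellow',(x-20,y-20,x+20,y+20));print(e,r,hood(plane(ct,r[0],.046)))
cv2.imwrite('pics/c3.png',cv2.resize(T[110:290,140:400],None,fx=3,fy=3,interpolation=cv2.INTER_CUBIC))
E
```

```text
pos [0.5362 0.3425 0.029 ] yawY -0.0335 t 12.4 F [-0.1 -7.2  3.7] w 0.0119
shift [ 8.  -1.1  1.9] turn -0.0012
[263.71247077 194.928427  ] ((267.5, 195.5), (5.0, 11.0), 90.0) [[-0.00117027  0.08631097]]
```

View pics/c3.png

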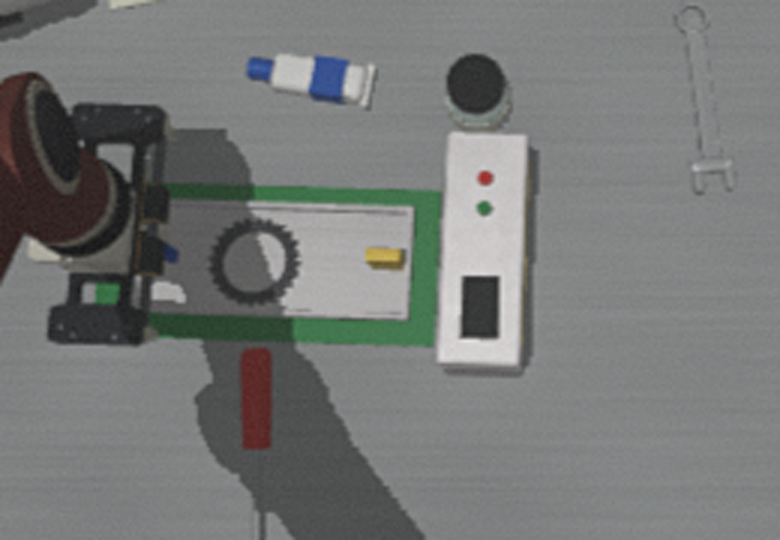

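The whole tray is clear of the hood and within the mat. The yellow tab shows at crop (385,258) and the ring lies flat at (255,260). I'll draw it the last 8 mm, let go and lift.

>>> {"method": "play_rows", "body": {
  "steps": [
    [0,5,0,0,0],
    [0,8,-0.5,0,0],
    [0,8,-0.5,0,0],
    [0,8,-0.5,0,0],
    [0.2,8,-0.5,0,0],
    [0.4,8,-0.5,0,0],
    [0.4,8,-0.5,0,0],
    [0.4,8,-0.5,0,0]
  ]
}}

```text
clock: 13.25
tool_pos: [0.5348, 0.3541, 0.0285]
tcp_rot: [-0.0, 0.718, 0.696, 0.0]
contact_force: [-0.8, -0.2, -0.1]
gripper_width: 0.0357
```

>>> {"method": "play_rows", "body": {
  "steps": [
    [0.4,0,0,-8,0],
    [0.4,0,0,-25,0],
    [0.4,0,0,-60,0],
    [0.4,0,0,-100,0],
    [0.4,0,0,-145,0],
    [0.4,0,0,-185,0],
    [0.4,0,0,-200,0],
    [0.4,0,0,-200,0]
  ]
}}

```text
clock: 14.05
tool_pos: [0.5368, 0.3539, 0.2326]
tcp_rot: [0.001, 0.718, 0.696, 0.004]
contact_force: [-1.6, -0.0, -0.6]
gripper_width: 0.0373
```

>>> {"method": "play_rows", "body": {
  "steps": [
    [0.4,-15,-10,0,0],
    [0.4,-40,-25,0,0],
    [0.4,-70,-45,0,0],
    [0.4,-95,-60,0,0],
    [0.4,-110,-68,0,0],
    [0.4,-115,-70,0,0],
    [0.4,-115,-70,0,0],
    [0.4,-115,-70,0,0]
  ]
}}

```text
clock: 14.85
tool_pos: [0.4618, 0.2416, 0.2282]
tcp_rot: [-0.0, 0.718, 0.696, -0.0]
contact_force: [0.8, 0.9, -0.1]
gripper_width: 0.0371
```

```bash
python3 - <<'E'
from h import *
s=state();print(s['clock'],s['contact_force'],s['tool_pos'])
T=get_image('top');S=get_image('scene');W=get_image('wrist');ct=cam('top');cs=cam('scene');cw=cam('wrist')
for n,im,c in(('top',T,ct),('scene',S,cs),('wrist',W,cw)):
  for col,y in(('blue',.296),('yellow',.096)):
    try:
        e=proj(c,np.r_[world([0,y]),.046])[0];x,v=e.astype(int);b,r=blob(im,col,(max(x-20,0),max(v-20,0),x+20,v+20));print(n,col,r[0],r[1],hood(plane(c,r[0],.046)).round(4))
    except Exception as ex:print(n,col,e,ex)
A1=cv2.resize(S[130:310,300:520],None,fx=3,fy=3)[:400,:];cv2.imwrite('pics/f.png',np.vstack([cv2.resize(S[140:300,320:520],(500,400)),cv2.resize(T[110:290,140:400],(500,346))])[:746]);
I=np.hstack([cv2.resize(S[140:300,320:520],(400,320)),cv2.resize(T[120:280,150:350],(400,320))]);cv2.imwrite('pics/f.png',I)
E
```

```text
14.85 [ 0.78870233  0.94013942 -0.14422105] [0.46179354 0.2416228  0.22818336]
top blue [185.08869104 192.47336493] max() iterable argument is empty
top yellow (264.5, 195.5) (5.0, 11.0) [[-0.0014  0.0939]]
scene blue (464.0, 209.0) (14.0, 14.0) [[0.021  0.2845]]
scene yellow (386.5, 212.5) (15.0, 13.0) [[0.0206 0.0904]]
wrist blue (397.3424377441406, 55.521400451660156) (19.83629608154297, 36.179405212402344) [[-0.0033  0.2951]]
wrist yellow (408.0000305175781, 271.5) (0.7071067094802856, 2.1213202476501465) [[0.0187 0.087 ]]
```

View pics/f.png

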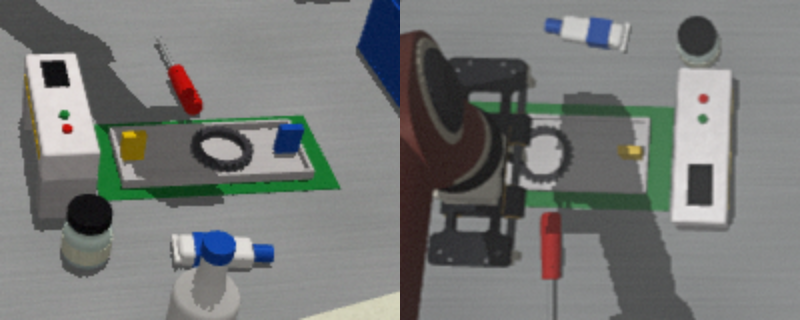

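The final view shows the tray wholly on the green mat and lengthwise along it. The ring lies flat between the tabs, the arm is clear, and the bystanders are in place.

```bash
python3 -c "
from bench import *
close_job()"
```

```text
the job is handed in; nothing more can be done
```

The tray is out on the green mat, lengthwise, with the ring lying flat in it, and I handed the job in at about 15 s of the 48 s allowed. I gripped the yellow tab, lined the tray up with the gap and pushed it under the hood until the blue tab was out. Then I let go, took the blue tab, drew the tray clear, released it and lifted away.

- **Tray position:** in the hood frame, the yellow tab is about 94 mm from the hood origin (top camera) and the blue tab about 295 mm (wrist camera). That is within 4 mm of the mat's centre line, and the whole tray is on the mat.
- **Forces:** wrist force readings stayed below about 9 N.
- **Bystanders:** the jar, tube and screwdriver looked undisturbed in the final pictures. The wrench was last seen in place in the picture taken while drawing the tray.
- **Readings that disagreed:**
  - The top camera could not see the blue tab at the end, because the arm hid it.
  - The final scene-camera readings were about 20 mm off in x, because they include the tabs' side faces. I did not use them.
  - The final wrist-camera reading of the yellow tab caught only a sliver of it, so I left that out too.
  - One early wrist view was about 10 mm off along y because the arm was still moving. I did not use that value.

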